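# Bolt the evidence case shut

### The arm

A 6-joint arm with a two-finger parallel gripper is mounted at the origin on the work surface. World frame = base frame: x ahead of the robot, y to its left, z up, the work surface at z = 0. Lengths are in m, angles in rad, forces in N, time in s.
With the tool pointing down it reaches from about 0.3 to 0.875 m from the base axis. Payload 6.4 kg.
Tool frame: the origin (TCP) lies between the finger pads; the fingertips stand 25 mm ahead of it and the grasp point (between the pads) lies 6 mm ahead of it; y points along the fingers, x is the direction in which the jaws open and shut, and the axes are right-handed (so a half turn about y gives the same grasp; the last joint's range is limited). The gripper opens to 85 mm and grips with 20 to 120 N. Pads are 22 mm wide; open, the fingers measure 114 mm over their backs; the gripper's body (76 mm by 85 mm) begins 54 mm behind the grasp point. The pads swing forward as they close: fully open they stand 13 mm farther back than shut.
Start: joints at [-1.548, 0.181, 1.607, -0, 1.354, -0.206], TCP at [0.13, -0.56, 0.256] pointing down, gripper open.
Joint ranges: [-2.99, 2.99], [-0.89, 2.07], [0.3, 2.58], [-1.14, 4.28], [0, 2.63], [-3.12, 3.12]. Speed limits (rad/s): [2.57, 2.57, 3.01, 3.14, 3.14, 3.14].

### API

Orientations are given as a unit quaternion [w, x, y, z].
In Python, from bench import ctrl, vision, ticket, find_in, regions_of, pinpoint gives the robot as it stands.
- The arm moves only by the tool apply_moves, never from a script. Its argument "increments" is a list of rows, each an object of numbers: "x", "y", "z": the shift along the tool's x, y, z in cm; "ax", "ay", "az": the turn, a rotation vector about the tool's x, y, z in rad; "grip": the closure, from 0 (fully open) to 1 (shut). A call has 1 to 12 rows; each row is the pose to reach, as a shift and turn from the pose measured when the call began, along the tool's axes at that moment; what a row does not reach only later rows make up. A row lasts 1/8 s, in which the tool goes at most 62.5 mm and 10.7 degrees, less where a joint would pass 70% of its speed; a pose out of reach is approached as far as the arm can. A call with a gripper value outside its range is refused whole. The fingers move at their own pace and stop on an object; the grip force is fixed at half the most. Time passes only in rows, so rows that repeat a pose let the fingers close. It gives the time, the measured TCP pose, the force and the opening at its end, in the units of the state.
- ctrl.get_obs(): the state, without advancing time (a new reading comes with each control period).
- vision.camera(name): name is "side" or "top"; returns the picture (480x640x3 uint8, red, green, blue); there is no depth.
- vision.camera_params(name): a dict with "intrinsics" (3x3 intrinsics, pixels), "R" (3x3) and "t" (3): a world point X has camera coordinates R X + t. Camera axes: x right, y down, z forward; pixel columns grow to the right and rows downward; lengths in m; the calibration is good to about 2 mm. A picture is of the moment at which its call begins. camera_params takes no time and is no camera call.
- ticket.hand_in(): hands the job in, once; it reports no verdict.
Trained networks look in the newest picture that a camera, given by its name, has taken for a name from the list of things; names that differ only in an ending like _2 or _b are one class to them, and where a whole thing is asked for, a point or a joint stands for the part that bears it (a point fixed in the world has none). Each returns a list of dicts, best first, with "p" (0 to 1); they miss things now and then, are a little off and sometimes report something else, mostly with a low value. They report only what shows in the picture. A call takes as long as a camera call.
- find_in(camera, query): "rect" ([centre column, centre row, width, height] in pixels, round what is visible of it).
- regions_of(camera, query): "mask" (480x640 bool, what is visible of it) and "rect" ([centre column, centre row, width, height] in pixels, round what is visible of it).
- pinpoint(camera, query): "xy" ([column, row] in pixels: a listed point, or the origin of a listed thing).
The state is a dict: "time_s": time; "q": joint angles; "dq": joint speeds; "joint_efforts": joint torques, N m; "eef_pos": TCP position; "eef_rot": TCP orientation; "wrist_force": force on the tool from outside, world axes, zero at the start; "torque": the same for the moment, N m; "opening": opening from 0.0 (shut) to 1.0 (fully open).
Only numpy, scipy, OpenCV 4.12 (cv2) and the standard library are available. Lean on these libraries where they do the work, as an engineer would, in place of code of your own. Each camera call takes 0.05 s, during which the arm holds its last target.

### The job

Lock the evidence case on the bench: with one fingertip press the long spring safety catch on its lid down and keep it down while another fingertip pushes the sliding bolt by its upright tab all the way home into the keeper. Then let go, so that the catch springs back up and locks the bolt, and take the hand away. Only push with the fingers; do not pick up or disturb the things standing on and around the case.

Things in the scene. Friction and masses are not known exactly. Their poses are not given: they have to be found in the camera images.
- case: Grey steel case with an aluminium top, fixed to the bench, 260 (its x) x 340 (its y) x 80 mm tall. Origin: centre of its underside, on the bench; z up. 'Case x / y' elsewhere are its axes; 'high' means above its top, which is 80 mm over the bench. The lock is on the top.
- bolt (a joint): Travel (m) of the steel bolt along case +y: 0 drawn back (starts 0 to 0.010), 0.060 fully home on its stop, tip through the keeper. Stays where left (friction 3 N). With the catch up it moves only 0 to 0.012, then its ribs meet the catch's tooth; a catch released midway springs up between ribs and stops it again; past 0.055 the catch springs up behind the last rib.
- bolt_tab (a point): Middle of the flat back face of the bolt's upright push tab, 36 mm high, moving with the bolt; push this face towards case +y. The tab is a steel plate 32 mm wide (case x), 8 mm thick (case y), from 12 to 50 mm high. The bolt's bar, under and behind the tab, is 16 mm wide and 16 mm high. Ahead, the bar's staple is 22 mm high and still 22 mm from the tab when home.
- catch (a joint): How far the spring catch is pressed straight down, in m: 0 up (released), 0.008 fully down on its stop. It springs up by itself. Force about 3 N at the start, 8 N fully down. The bolt is free when it is pressed 0.0055 or more; 0.007 to 0.008 is best.
- catch_top (a point): Centre of the top face of the safety catch, a flat steel bar parallel to the bolt, 120 mm long (case y), 28 mm wide (case x), top 30 mm high when up, 22 mm when down. Press anywhere along it; it does not tilt and a fingertip can slide along it. Its centre line is 64 mm to case -x of the tab's middle. With the bolt at 0 it reaches from 40 mm behind to 80 mm ahead of the tab's back face.
- tin_mid (a point): Bystander, not to be disturbed: round aluminium sample tin, 44 mm across, 21 mm tall, on the case's top. Point at its middle.
- loupe_mid (a point): Bystander, not to be disturbed: small black folding stand magnifier, 36 x 36 x 44 mm, on the case's top. Point at its middle.
- vial_mid (a point): Bystander, not to be disturbed: small amber jar, 28 mm across, 45 mm tall, on the case's top. Point at its middle.
- torch_mid (a point): Bystander, not to be disturbed: black torch lying on the bench, 135 mm long, 34 mm thick. Point at its middle.
- bottle_a_mid (a point): Bystander, not to be disturbed: clear bottle, 64 mm across, 140 mm tall, standing on the bench. Point at its middle.
- bottle_b_mid (a point): Bystander, not to be disturbed: white bottle, 68 mm across, 130 mm tall, standing on the bench. Point at its middle.
- tweezers_mid (a point): Bystander, not to be disturbed: steel tweezers lying flat on the bench, 125 mm long, 5 mm thick. Point at its middle.

How it is judged:
By the outcome, as a careful person would: the job done as asked, in the order asked, and still so for the second after the job is handed in, with the robot touching nothing.
It also fails if it takes over 38 s, if anything falls off the work surface, if the arm or the gripper's body presses on something with over 40 N, if the wrist force passes 120 N, or if a joint passes its speed limit or range.

## Working session

There is one attempt and no reset: what is moved stays moved. The work goes in short steps, Python scripts to look and compute and a tool call to move; the robot and the scene stay as the last step left them, time stands still between calls to the robot, and variables do not carry over. Pictures are saved under pics/ and viewed, and the job is handed in when it is done.

Besides the shell and the picture viewer there is one more tool, called by a JSON object that holds its "fn" and its "kwargs". apply_moves: Moves the arm, as the interface text tells. Its arguments: {"type":"object","properties":{"increments":{"type":"array","items":{"type":"object","properties":{"x":{"type":"number"},"y":{"type":"number"},"z":{"type":"number"},"ax":{"type":"number"},"ay":{"type":"number"},"az":{"type":"number"},"grip":{"type":"number"}}}}},"required":["increments"]}

```bash
mkdir -p pics; ls; python3 - <<'E'
from bench import ctrl, vision
import cv2
print({k:v for k,v in ctrl.get_obs().items()})
for n in("side","top"):
    im=vision.camera(n); cv2.imwrite(f"pics/{n}0.png",im[:,:,::-1]); print(n,vision.camera_params(n))
E
```

```text
pics
{'time_s': 0.0, 'q': array([-1.54831618e+00,  1.81556075e-01,  1.60800022e+00, -1.19354406e-05,
        1.35379966e+00, -2.06296076e-01]), 'dq': array([-5.09774033e-04, -1.83368706e-04, -7.04453752e-04,  6.49557585e-04,
       -8.71425242e-05, -5.19055433e-04]), 'joint_efforts': array([-3.90144714e-04, -4.44885314e+01, -3.51336443e+01, -2.57871915e-05,
        9.14617383e-03, -3.61332425e-06]), 'eef_pos': array([ 0.13040602, -0.55949628,  0.25537942]), 'eef_rot': array([ 0.55427896, -0.55332538,  0.44006379, -0.43926043]), 'wrist_force': array([ 0.55001786,  0.34699   , -0.12966437]), 'torque': array([-3.55941061e-03, -7.40712517e-02, -8.68941981e-05]), 'opening': 0.9991805490939359}
side {'intrinsics': array([[497.5833172 ,   0.        , 316.32175995],
       [  0.        , 497.5833172 , 241.42148022],
       [  0.        ,   0.        ,   1.        ]]), 'R': array([[-0.71665456, -0.69725114, -0.01571897],
       [-0.49304893,  0.52245287, -0.69566209],
       [ 0.49326361, -0.49079919, -0.71819716]]), 't': array([0.44444436, 0.32758281, 0.74972627])}
top {'intrinsics': array([[543.19086892,   0.        , 324.6977502 ],
       [  0.        , 543.19086892, 243.74171356],
       [  0.        ,   0.        ,   1.        ]]), 'R': array([[ 0.02497528, -0.99947654,  0.02056402],
       [-0.98678873, -0.02794166, -0.15958466],
       [ 0.16007571, -0.01630667, -0.98697004]]), 't': array([0.01716148, 0.58070518, 0.9683915 ])}
```

View pics/side0.png

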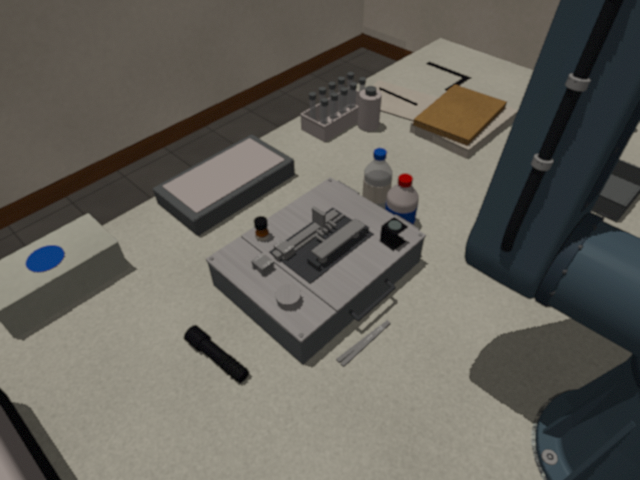

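View pics/top0.png

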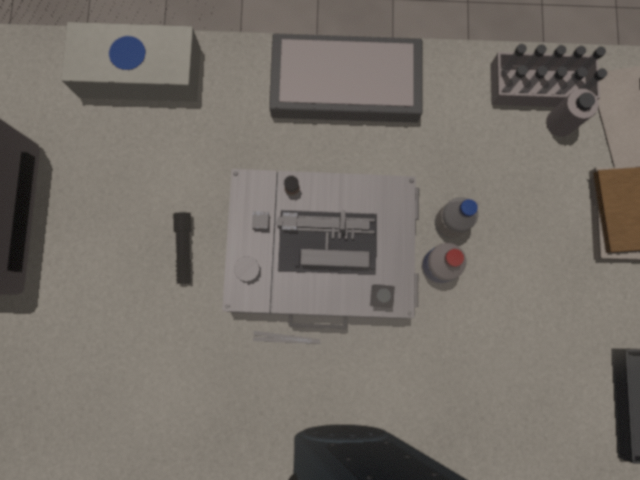

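```bash
cat > h.py <<'E'
from bench import ctrl, vision, find_in, regions_of, pinpoint
import numpy as np, cv2
def P(n):
    c=vision.camera_params(n); return c["intrinsics"]@np.c_[c["R"],c["t"]]
def proj(n,X):
    p=P(n)@np.r_[X,1]; return p[:2]/p[2]
def tri(a,b):
    X=cv2.triangulatePoints(P("side"),P("top"),np.float64(a).reshape(2,1),np.float64(b).reshape(2,1)); return (X[:3]/X[3]).ravel()
def at_z(n,uv,z):
    p=P(n); A=p[:,:2]; 
    M=np.c_[p[:,0],p[:,1],-np.r_[uv,1]]; s=np.linalg.solve(M,-(p[:,2]*z+p[:,3])); return np.r_[s[:2],z]
E
python3 - <<'E'
from h import *
for n in("side","top"): vision.camera(n)
for q,z in(("case",0),("bolt_tab",.116),("catch_top",.110),("tin_mid",.0905),("loupe_mid",.102),("vial_mid",.1025),("bottle_a_mid",.07),("bottle_b_mid",.065),("torch_mid",.017)):
    r={}
    for n in("side","top"):
        o=pinpoint(n,q); 
        for d in o[:2]: print(q,n,round(d["p"],2),np.round(d["xy"],1),at_z(n,d["xy"],z).round(4))
        if o:r[n]=o[0]["xy"]
    if len(r)==2: print("   tri",tri(r["side"],r["top"]).round(4))
print(ctrl.get_obs()["time_s"])
im=vision.camera("top"); cv2.imwrite("pics/topz.png",cv2.resize(im[160:330,215:425],None,fx=3.8,fy=3.5,interpolation=2)[:600,:800,::-1])
im=vision.camera("side"); cv2.imwrite("pics/sidez.png",cv2.resize(im[175:365,200:430],None,fx=3.1,fy=3.1,interpolation=2)[:600,:800,::-1])
E
```

```text
case side 0.61 [321.1 271.9] [0.5738 0.0337 0.    ]
case side 0.3 [338.4 235.4] [ 0.619  -0.0681  0.    ]
case top 0.95 [318.6 246. ] [0.5828 0.0436 0.    ]
   tri [0.5772 0.0402 0.0048]
bolt_tab side 0.68 [320.1 217.9] [0.6004 0.0073 0.116 ]
bolt_tab top 0.56 [343.6 220.1] [0.6117 0.0017 0.116 ]
bolt_tab top 0.18 [460.7 214.1] [ 0.6285 -0.2047  0.116 ]
   tri [ 6.121e-01 -4.000e-04  1.039e-01]
catch_top side 0.96 [338.6 234.4] [0.5481 0.0115 0.11  ]
catch_top side 0.48 [391.2 231.5] [ 0.4812 -0.0622  0.11  ]
catch_top top 0.79 [334.  259.2] [0.5429 0.0168 0.11  ]
   tri [0.5422 0.0173 0.1183]
tin_mid side 0.98 [288.2 299.3] [0.5178 0.1726 0.0905]
tin_mid top 0.6 [247.8 266.4] [0.5285 0.1683 0.0905]
   tri [0.5278 0.1682 0.0783]
loupe_mid side 0.54 [288.  298.9] [0.5117 0.1778 0.102 ]
loupe_mid top 0.6 [382.8 297.5] [ 0.4791 -0.07    0.102 ]
loupe_mid top 0.35 [181.9 243.7] [0.564  0.2841 0.102 ]
   tri [ 0.5592 -0.0147 -0.0919]
vial_mid top 0.57 [293.  183.7] [0.6784 0.0931 0.1025]
bottle_a_mid side 0.76 [377.  178.7] [ 0.6307 -0.2069  0.07  ]
bottle_a_mid top 0.91 [457.5 213.9] [ 0.6391 -0.2113  0.07  ]
bottle_a_mid top 0.64 [179.8 242.1] [0.5718 0.2961 0.07  ]
   tri [ 0.6394 -0.2147  0.0611]
bottle_b_mid side 0.73 [400.8 204.2] [ 0.5428 -0.1798  0.065 ]
bottle_b_mid top 0.86 [446.1 260.8] [ 0.5517 -0.1903  0.065 ]
   tri [ 0.5532 -0.1946  0.0493]
torch_mid side 0.96 [211. 352.] [0.5759 0.3092 0.017 ]
torch_mid side 0.57 [264.7 226. ] [0.7445 0.0337 0.017 ]
torch_mid top 0.58 [181.6 244.6] [0.5754 0.3057 0.017 ]
   tri [0.5769 0.3074 0.0133]
1.1
```

View pics/topz.png

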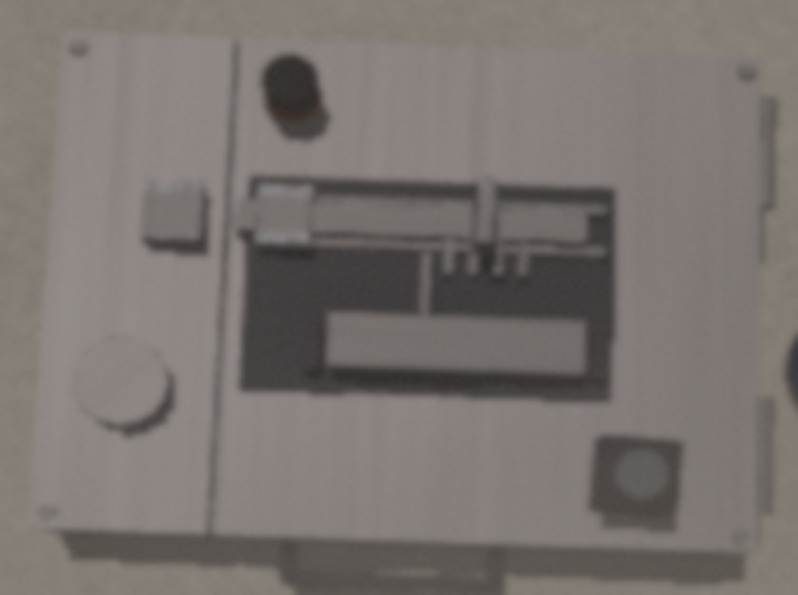

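View pics/sidez.png

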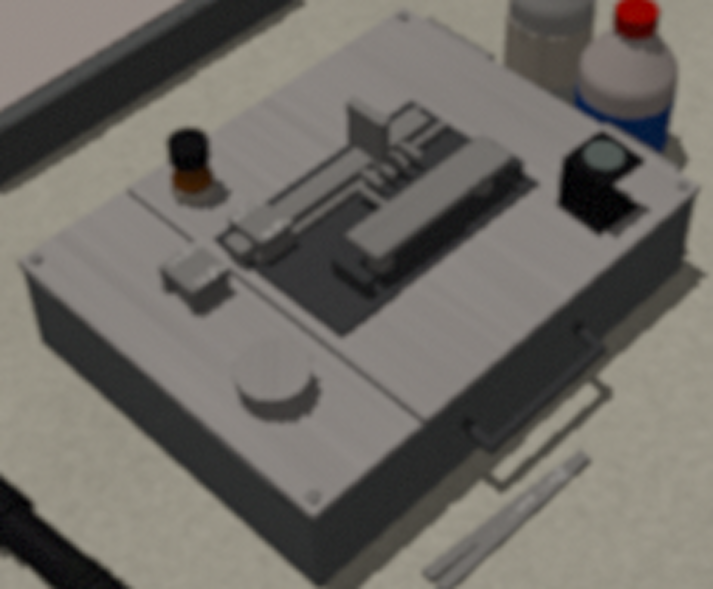

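```bash
python3 - <<'E'
from h import *
from scipy.optimize import least_squares
T=lambda u,v:np.array([215+u/3.8,160+v/3.5]); S=lambda u,v:np.array([200+u/3.1,175+v/3.1])
obs=[]
for sx,sy,t,s in((1,1,(65,35),(22,262)),(1,-1,(762,62),(405,12)),(-1,-1,(750,550),(697,187)),(-1,1,(35,525),(315,512))):
    obs+=[("top",0,(sx*.13,sy*.17,.08),T(*t)),("side",0,(sx*.13,sy*.17,.08),S(*s))]
for sx,sy,t,s in((1,1,(327,312),(348,237)),(1,-1,(585,322),(485,137)),(-1,-1,(585,375),(522,160)),(-1,1,(327,372),(385,262))):
    obs+=[("top",1,(sx*.014,sy*.06,.11),T(*t)),("side",1,(sx*.014,sy*.06,.11),S(*s))]
def res(p,full=False):
    c,s=np.cos(p[2]),np.sin(p[2]); R=np.array([[c,-s],[s,c]]); r=[]
    for n,k,X,uv in obs:
        l=np.array(X[:2])+(p[3:5] if k else 0); w=np.r_[R@l+p[:2],X[2]]
        r.append(proj(n,w)-uv)
    return np.array(r) if full else np.ravel(r)
f=least_squares(res,[.58,.04,0,-.04,-.02],loss="soft_l1"); p=f.x
print(p.round(4)); print(res(p,True).round(1))
c,s=np.cos(p[2]),np.sin(p[2]); R=np.array([[c,-s],[s,c]])
cat=R@p[3:5]+p[:2]; tab0=R@(p[3:5]+[.064,-.02])+p[:2]
print("catch",cat,"tab at bolt0",tab0)
# predicted tab top edge, back edge for bolt b
for b in (0,.005,.01):
  for n in("top","side"):
    print(b,n,[ (proj(n,np.r_[R@(p[3:5]+[.064+dx,-.02+b+dy]) +p[:2],.13])).round(1) for dx,dy in((-.016,0),(.016,0),(-.016,.008),(.016,.008))])
from scipy.spatial.transform import Rotation as Ro
q=ctrl.get_obs()["eef_rot"]; print(Ro.from_quat(q[[1,2,3,0]]).as_matrix().round(4))
for n in("top","side"):
    im=vision.camera(n); a=proj(n,np.r_[tab0,.116]).astype(int)
    cv2.imwrite(f"pics/{n}tab.png",cv2.resize(im[a[1]-25:a[1]+25,a[0]-30:a[0]+30],None,fx=12,fy=12,interpolation=2)[:,:,::-1]); print(a-[30,25])
E
```

```text
[ 0.5758  0.0393 -0.0111 -0.0343 -0.0246]
[[-0.5 -0.3]
 [-1.4 -1.3]
 [ 0.3 -0.5]
 [-0.4 -2.4]
 [ 2.1  1.9]
 [ 1.3 -1.3]
 [-2.   2. ]
 [-0.4  0.4]
 [-0.2  1.8]
 [-0.3 -1.2]
 [ 0.6  1.6]
 [-0.6 -1.4]
 [ 0.2  2.4]
 [-1.6 -1.9]
 [-0.9  0.6]
 [-1.2 -1.3]]
catch [0.54118678 0.01508363] tab at bolt0 [ 0.60496118 -0.00562445]
0 top [array([347.9, 231.5]), array([348.5, 213.3]), array([343.3, 231.3]), array([343.9, 213.1])]
0 side [array([329., 212.]), array([317.1, 204.3]), array([326. , 214.1]), array([314.1, 206.3])]
0.005 top [array([345. , 231.4]), array([345.6, 213.2]), array([340.4, 231.2]), array([341., 213.])]
0.005 side [array([327.1, 213.3]), array([315.2, 205.5]), array([324.2, 215.4]), array([312.3, 207.5])]
0.01 top [array([342.1, 231.3]), array([342.7, 213.1]), array([337.5, 231.1]), array([338.1, 212.9])]
0.01 side [array([325.3, 214.6]), array([313.4, 206.8]), array([322.4, 216.7]), array([310.5, 208.8])]
[[ 0.2268 -0.      0.9739]
 [-0.9739  0.      0.2268]
 [-0.     -1.      0.    ]]
[317 198]
[293 188]
```

View pics/toptab.png

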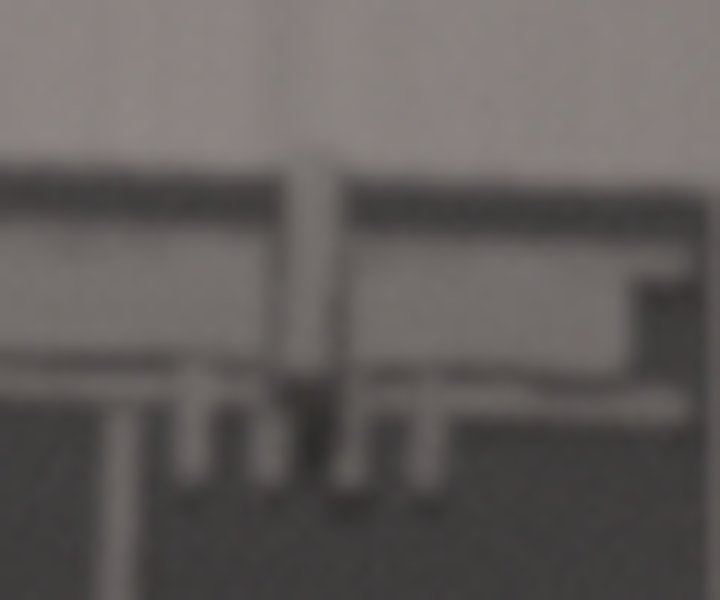

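View pics/sidetab.png

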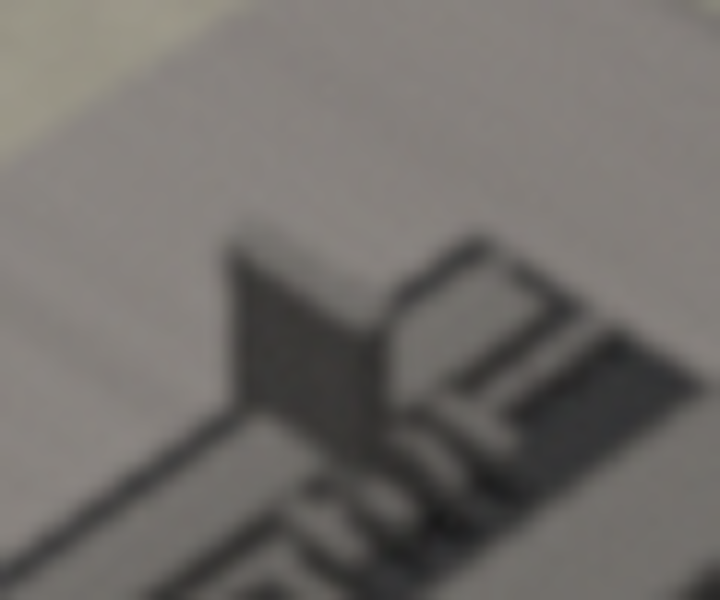

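{"fn": "apply_moves", "kwargs": {"increments": [{"x": -42.4, "y": 5.5, "z": 55.5, "ay": -1.33, "grip": 0.41}, {"x": -42.4, "y": 5.5, "z": 55.5, "ay": -1.33, "grip": 0.41}, {"x": -42.4, "y": 5.5, "z": 55.5, "ay": -1.33, "grip": 0.41}, {"x": -42.4, "y": 5.5, "z": 55.5, "ay": -1.33, "grip": 0.41}, {"x": -42.4, "y": 5.5, "z": 55.5, "ay": -1.33, "grip": 0.41}, {"x": -42.4, "y": 5.5, "z": 55.5, "ay": -1.33, "grip": 0.41}, {"x": -42.4, "y": 5.5, "z": 55.5, "ay": -1.33, "grip": 0.41}, {"x": -42.4, "y": 5.5, "z": 55.5, "ay": -1.33, "grip": 0.41}, {"x": -42.4, "y": 5.5, "z": 55.5, "ay": -1.33, "grip": 0.41}, {"x": -42.4, "y": 5.5, "z": 55.5, "ay": -1.33, "grip": 0.41}, {"x": -42.4, "y": 5.5, "z": 55.5, "ay": -1.33, "grip": 0.41}, {"x": -42.4, "y": 5.5, "z": 55.5, "ay": -1.33, "grip": 0.41}]}}

```text
invalid input
```

{"fn": "apply_moves", "kwargs": {"increments": [{"x": -21, "y": 2, "z": 28, "ax": 0, "ay": -0.66, "az": 0, "grip": 0.41}, {"x": -21, "y": 2, "z": 28, "ax": 0, "ay": -0.66, "az": 0, "grip": 0.41}, {"x": -21, "y": 2, "z": 28, "ax": 0, "ay": -0.66, "az": 0, "grip": 0.41}, {"x": -21, "y": 2, "z": 28, "ax": 0, "ay": -0.66, "az": 0, "grip": 0.41}, {"x": -21, "y": 2, "z": 28, "ax": 0, "ay": -0.66, "az": 0, "grip": 0.41}, {"x": -21, "y": 2, "z": 28, "ax": 0, "ay": -0.66, "az": 0, "grip": 0.41}]}}

```text
time_s: 2.05
eef_pos: [0.3568, -0.2897, 0.2364]
eef_rot: [0.667, -0.667, 0.236, -0.236]
wrist_force: [0.9, -0.9, 0.4]
opening: 0.587
```

```bash
cat >> h.py <<'E'
from scipy.spatial.transform import Rotation as Ro
def delta(target,yaw=-.011):
    o=ctrl.get_obs(); R=Ro.from_quat(o["eef_rot"][[1,2,3,0]])
    c,s=np.cos(yaw),np.sin(yaw); G=Ro.from_matrix(np.c_[[c,s,0],[0,0,-1],[-s,c,0]])
    print(o["time_s"],"pos",o["eef_pos"].round(4),"F",o["wrist_force"].round(1),"d cm",(R.inv().apply(np.array(target)-o["eef_pos"])*100).round(2),"rot",(R.inv()*G).as_rotvec().round(3),"open",round(o["opening"],3))
E
python3 -c "
from h import *
delta([.575,-.0205,.19])"
```

```text
2.05 pos [ 0.3568 -0.2897  0.2364] F [ 0.9 -0.9  0.4] d cm [3.000e-02 4.650e+00 3.465e+01] rot [-0.    -0.669  0.001] open 0.587
```

{"fn": "apply_moves", "kwargs": {"increments": [{"x": 0, "y": 4, "z": 34.6, "ay": -0.669, "grip": 0.41}, {"x": 0, "y": 4, "z": 34.6, "ay": -0.669, "grip": 0.41}, {"x": 0, "y": 4, "z": 34.6, "ay": -0.669, "grip": 0.41}, {"x": 0, "y": 4, "z": 34.6, "ay": -0.669, "grip": 0.41}, {"x": 0, "y": 4, "z": 34.6, "ay": -0.669, "grip": 0.41}, {"x": 0, "y": 4.6, "z": 34.6, "ay": -0.669, "grip": 0.41}, {"x": 0, "y": 4.6, "z": 34.6, "ay": -0.669, "grip": 0.41}, {"x": 0, "y": 4.6, "z": 34.6, "ay": -0.669, "grip": 0.41}]}}

```text
invalid input
```

```bash
python3 - <<'E'
from h import *
delta([.575,-.0205,.16])
for n in("top","side"):
    im=vision.camera(n); a=proj(n,[.575,0,.13]).astype(int)
    cv2.imwrite(f"pics/{n}2.png",cv2.resize(im[a[1]-75:a[1]+75,a[0]-100:a[0]+100],None,fx=4,fy=4,interpolation=2)[:,:,::-1]); print(a-[100,75])
E
```

```text
2.05 pos [ 0.3568 -0.2897  0.2364] F [ 0.9 -0.9  0.4] d cm [3.000e-02 7.650e+00 3.465e+01] rot [-0.    -0.669  0.001] open 0.587
[244 164]
[232 141]
```

{"fn": "apply_moves", "kwargs": {"increments": [{"x": 0, "y": 4, "z": 34.6, "ax": 0, "ay": -0.67, "az": 0, "grip": 0.41}, {"x": 0, "y": 4, "z": 34.6, "ax": 0, "ay": -0.67, "az": 0, "grip": 0.41}, {"x": 0, "y": 4, "z": 34.6, "ax": 0, "ay": -0.67, "az": 0, "grip": 0.41}, {"x": 0, "y": 4, "z": 34.6, "ax": 0, "ay": -0.67, "az": 0, "grip": 0.41}, {"x": 0, "y": 4, "z": 34.6, "ax": 0, "ay": -0.67, "az": 0, "grip": 0.41}, {"x": 0, "y": 4.6, "z": 34.6, "ax": 0, "ay": -0.67, "az": 0, "grip": 0.41}, {"x": 0, "y": 4.6, "z": 34.6, "ax": 0, "ay": -0.67, "az": 0, "grip": 0.41}, {"x": 0, "y": 4.6, "z": 34.6, "ax": 0, "ay": -0.67, "az": 0, "grip": 0.41}]}}

```text
time_s: 3.15
eef_pos: [0.5738, -0.0204, 0.1904]
eef_rot: [0.707, -0.707, 0.003, -0.003]
wrist_force: [-0.3, 0.1, 0.1]
opening: 0.584
```

```bash
python3 - <<'E'
from h import *
delta([.575,-.0205,.16])
for n in("top","side"):
    im=vision.camera(n); a=proj(n,[.575,0,.13]).astype(int)
    cv2.imwrite(f"pics/{n}3.png",cv2.resize(im[a[1]-75:a[1]+75,a[0]-100:a[0]+100],None,fx=4,fy=4,interpolation=2)[:,:,::-1]); print(a-[100,75])
E
```

```text
3.15 pos [ 0.5738 -0.0204  0.1904] F [-0.3  0.1  0.1] d cm [ 0.12  3.04 -0.01] rot [-0.     0.003 -0.   ] open 0.584
[244 164]
[232 141]
```

View pics/side3.png

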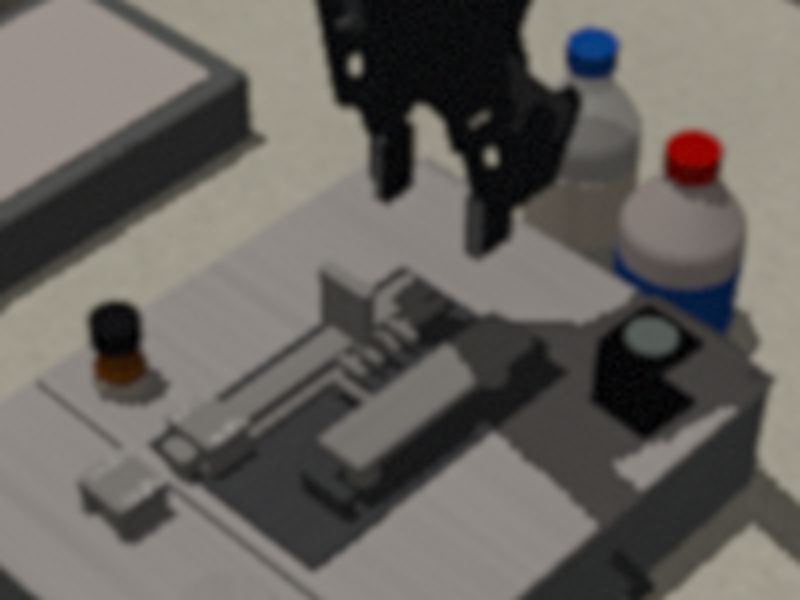

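View pics/top3.png

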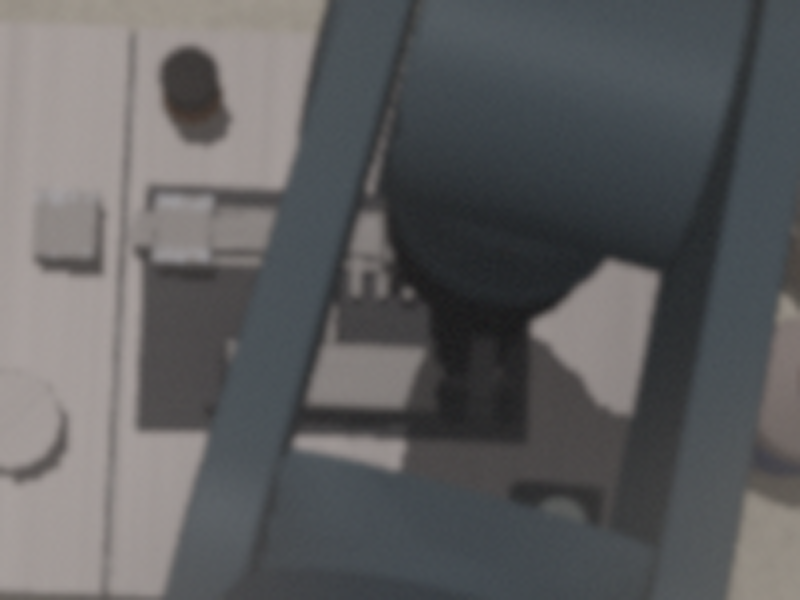

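```bash
python3 - <<'E'
from h import *
for L in(.015,.02,.025):
  for dx in(-.04,-.032,-.025,.025,.032,.04):
    print(L,dx,[((proj("side",[.5738+dx,-.0204+dy,.1904-L])-[232,141])*4).round(0) for dy in(-.011,.011)])
E
```

```text
0.015 -0.04 [array([516., 238.]), array([484., 262.])]
0.015 -0.032 [array([503., 230.]), array([471., 254.])]
0.015 -0.025 [array([491., 224.]), array([459., 247.])]
0.015 0.025 [array([411., 176.]), array([378., 198.])]
0.015 0.032 [array([400., 169.]), array([368., 191.])]
0.015 0.04 [array([387., 162.]), array([355., 184.])]
0.02 -0.04 [array([515., 247.]), array([484., 270.])]
0.02 -0.032 [array([502., 239.]), array([470., 262.])]
0.02 -0.025 [array([491., 232.]), array([459., 255.])]
0.02 0.025 [array([411., 184.]), array([378., 206.])]
0.02 0.032 [array([400., 178.]), array([368., 199.])]
0.02 0.04 [array([387., 170.]), array([355., 192.])]
0.025 -0.04 [array([515., 255.]), array([483., 279.])]
0.025 -0.032 [array([502., 247.]), array([470., 270.])]
0.025 -0.025 [array([490., 240.]), array([458., 263.])]
0.025 0.025 [array([410., 192.]), array([378., 214.])]
0.025 0.032 [array([400., 186.]), array([368., 208.])]
0.025 0.04 [array([387., 178.]), array([355., 200.])]
```

{"fn": "apply_moves", "kwargs": {"increments": [{"x": 0.17, "y": 3, "z": 0, "ax": 0, "ay": 0.003, "az": 0, "grip": 0.38}, {"x": 0.17, "y": 5, "z": 0, "ax": 0, "ay": 0.003, "az": 0, "grip": 0.38}, {"x": 0.17, "y": 5, "z": 0, "ax": 0, "ay": 0.003, "az": 0, "grip": 0.38}]}}

```text
time_s: 3.62
eef_pos: [0.5741, -0.0218, 0.1397]
eef_rot: [0.707, -0.707, 0.006, -0.004]
wrist_force: [-0.8, -1.2, 0.5]
opening: 0.621
```

```bash
python3 - <<'E'
from h import *
delta([.5755,-.0205,.13])
n="side"
im=vision.camera(n); a=proj(n,[.575,0,.11]).astype(int)
cv2.imwrite(f"pics/{n}4.png",cv2.resize(im[a[1]-50:a[1]+50,a[0]-60:a[0]+60],None,fx=6,fy=6,interpolation=2)[:,:,::-1]); print(a-[60,50])
E
```

```text
3.625 pos [ 0.5741 -0.0218  0.1397] F [-0.8 -1.2  0.5] d cm [0.14 0.97 0.13] rot [-0.001 -0.003 -0.002] open 0.621
[272 174]
```

View pics/side4.png

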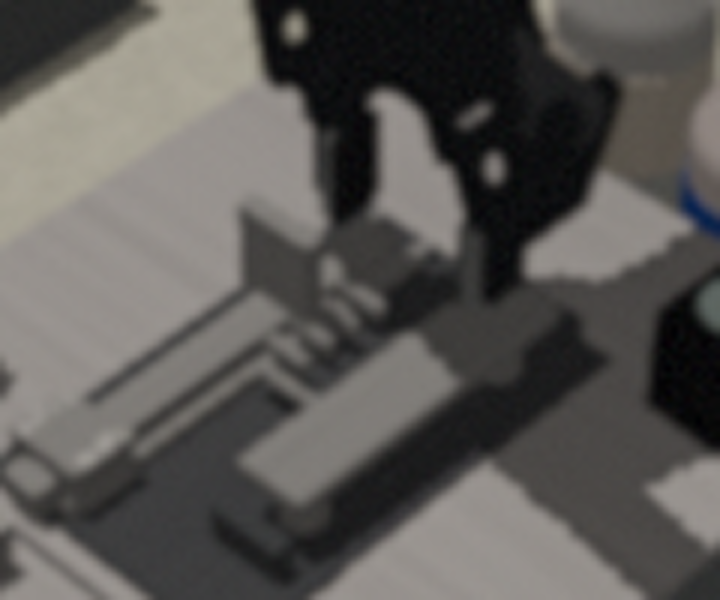

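{"fn": "apply_moves", "kwargs": {"increments": [{"x": 0, "y": 0.4, "z": 0, "ax": 0, "ay": 0, "az": 0, "grip": 0.36}, {"x": 0, "y": 0.7, "z": 0, "ax": 0, "ay": 0, "az": 0, "grip": 0.36}, {"x": 0, "y": 0.7, "z": 0, "ax": 0, "ay": 0, "az": 0, "grip": 0.36}]}}

```text
time_s: 4.05
eef_pos: [0.5751, -0.0219, 0.1342]
eef_rot: [0.707, -0.707, 0.005, -0.005]
wrist_force: [0.1, -0.3, 0.1]
opening: 0.64
```

{"fn": "apply_moves", "kwargs": {"increments": [{"x": 0, "y": 0.2, "z": 0, "ax": 0, "ay": 0, "az": 0, "grip": 0.36}, {"x": 0, "y": 0.4, "z": 0, "ax": 0, "ay": 0, "az": 0, "grip": 0.36}, {"x": 0, "y": 0.4, "z": 0, "ax": 0, "ay": 0, "az": 0, "grip": 0.36}]}}

```text
time_s: 4.42
eef_pos: [0.5753, -0.0218, 0.1304]
eef_rot: [0.707, -0.707, 0.005, -0.005]
wrist_force: [0.3, 0.8, 2.2]
opening: 0.64
```

{"fn": "apply_moves", "kwargs": {"increments": [{"x": 0, "y": 0.2, "z": 0, "ax": 0, "ay": 0, "az": 0, "grip": 0.36}, {"x": 0, "y": 0.3, "z": 0, "ax": 0, "ay": 0, "az": 0, "grip": 0.36}, {"x": 0, "y": 0.3, "z": 0, "ax": 0, "ay": 0, "az": 0, "grip": 0.36}]}}

```text
time_s: 4.8
eef_pos: [0.5753, -0.0218, 0.1275]
eef_rot: [0.707, -0.707, 0.005, -0.005]
wrist_force: [-1.4, 0.1, 4.5]
opening: 0.644
```

{"fn": "apply_moves", "kwargs": {"increments": [{"x": 0, "y": 0.2, "z": 0, "ax": 0, "ay": 0, "az": 0, "grip": 0.36}, {"x": 0, "y": 0.4, "z": 0, "ax": 0, "ay": 0, "az": 0, "grip": 0.36}, {"x": 0, "y": 0.4, "z": 0, "ax": 0, "ay": 0, "az": 0, "grip": 0.36}]}}

```text
time_s: 5.18
eef_pos: [0.5753, -0.0219, 0.1236]
eef_rot: [0.707, -0.707, 0.005, -0.005]
wrist_force: [-1.7, -0.0, 6.1]
opening: 0.64
```

```bash
python3 - <<'E'
from h import *
delta([.5755,-.0205,.123])
n="side"
im=vision.camera(n); a=proj(n,[.575,0,.11]).astype(int)
cv2.imwrite(f"pics/{n}5.png",cv2.resize(im[a[1]-50:a[1]+50,a[0]-60:a[0]+60],None,fx=6,fy=6,interpolation=2)[:,:,::-1]); print(a-[60,50])
E
```

```text
5.175 pos [ 0.5753 -0.0219  0.1236] F [-1.7 -0.   6.1] d cm [0.02 0.06 0.14] rot [-0.    -0.002  0.001] open 0.64
[272 174]
```

View pics/side5.png

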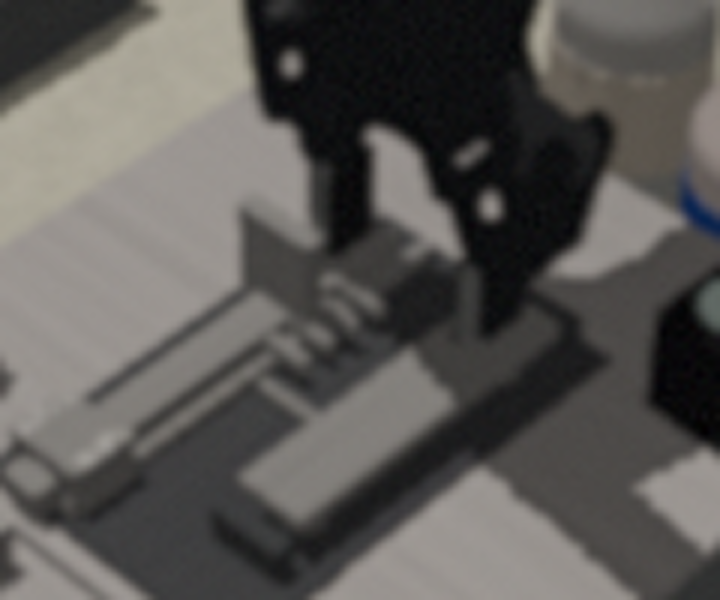

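{"fn": "apply_moves", "kwargs": {"increments": [{"x": 0, "y": 0.1, "z": 0, "ax": 0, "ay": 0, "az": 0, "grip": 0.36}, {"x": 0, "y": 0.15, "z": 0, "ax": 0, "ay": 0, "az": 0, "grip": 0.36}, {"x": 0, "y": 0.15, "z": 0, "ax": 0, "ay": 0, "az": 0, "grip": 0.36}]}}

```text
time_s: 5.6
eef_pos: [0.5754, -0.0219, 0.123]
eef_rot: [0.707, -0.707, 0.004, -0.005]
wrist_force: [-3.8, 1.3, 11.3]
opening: 0.638
```

{"fn": "apply_moves", "kwargs": {"increments": [{"x": 0, "y": 0.08, "z": 0.4, "ax": 0, "ay": 0, "az": 0, "grip": 0.36}, {"x": 0, "y": 0.08, "z": 0.8, "ax": 0, "ay": 0, "az": 0, "grip": 0.36}, {"x": 0, "y": 0.08, "z": 1.2, "ax": 0, "ay": 0, "az": 0, "grip": 0.36}, {"x": 0, "y": 0.08, "z": 1.6, "ax": 0, "ay": 0, "az": 0, "grip": 0.36}, {"x": 0, "y": 0.08, "z": 2.0, "ax": 0, "ay": 0, "az": 0, "grip": 0.36}, {"x": 0, "y": 0.08, "z": 2.4, "ax": 0, "ay": 0, "az": 0, "grip": 0.36}, {"x": 0, "y": 0.08, "z": 2.8, "ax": 0, "ay": 0, "az": 0, "grip": 0.36}]}}

```text
time_s: 6.48
eef_pos: [0.5769, 0.0039, 0.1232]
eef_rot: [-0.706, 0.708, -0.004, 0.006]
wrist_force: [-0.5, -7.7, 6.2]
opening: 0.641
```

```bash
python3 - <<'E'
from h import *
delta([.5755,.045,.123])
n="side"
im=vision.camera(n); a=proj(n,[.575,0,.11]).astype(int)
cv2.imwrite(f"pics/{n}6.png",cv2.resize(im[a[1]-50:a[1]+50,a[0]-60:a[0]+60],None,fx=6,fy=6,interpolation=2)[:,:,::-1]); print(a-[60,50])
E
```

```text
6.475 pos [0.5769 0.0039 0.1232] F [-0.5 -7.7  6.2] d cm [-0.2   0.01  4.11] rot [ 0.004 -0.002  0.003] open 0.641
[272 174]
```

View pics/side6.png

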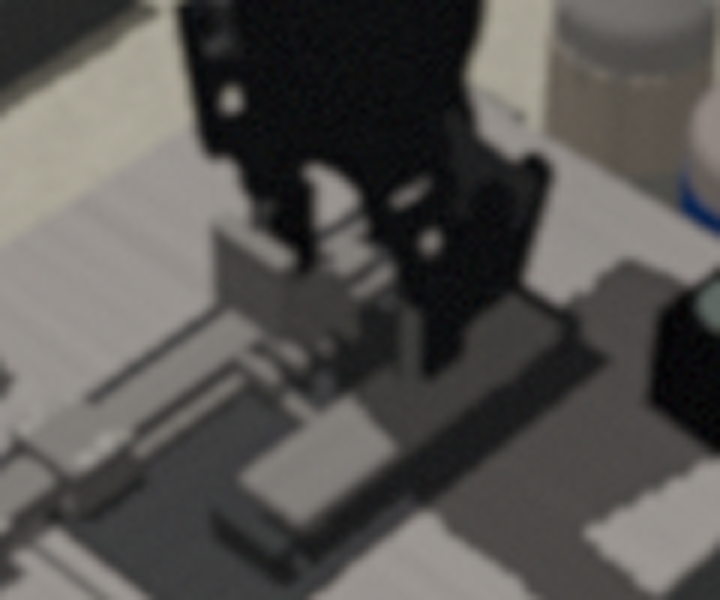

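{"fn": "apply_moves", "kwargs": {"increments": [{"x": -0.1, "y": 0.12, "z": 0.5, "ax": 0.004, "ay": 0, "az": 0, "grip": 0.36}, {"x": -0.1, "y": 0.12, "z": 0.9, "ax": 0.004, "ay": 0, "az": 0, "grip": 0.36}, {"x": -0.1, "y": 0.12, "z": 1.3, "ax": 0.004, "ay": 0, "az": 0, "grip": 0.36}, {"x": -0.1, "y": 0.12, "z": 1.7, "ax": 0.004, "ay": 0, "az": 0, "grip": 0.36}, {"x": -0.1, "y": 0.12, "z": 2.1, "ax": 0.004, "ay": 0, "az": 0, "grip": 0.36}, {"x": -0.1, "y": 0.12, "z": 2.5, "ax": 0.004, "ay": 0, "az": 0, "grip": 0.36}, {"x": -0.1, "y": 0.12, "z": 2.9, "ax": 0.004, "ay": 0, "az": 0, "grip": 0.36}]}}

```text
time_s: 7.4
eef_pos: [0.5774, 0.0306, 0.1232]
eef_rot: [-0.706, 0.709, -0.003, 0.007]
wrist_force: [-2.0, -10.7, 9.6]
opening: 0.634
```

{"fn": "apply_moves", "kwargs": {"increments": [{"x": -0.1, "y": 0.1, "z": 0.5, "ax": 0.004, "ay": 0, "az": 0, "grip": 0.36}, {"x": -0.1, "y": 0.1, "z": 0.9, "ax": 0.004, "ay": 0, "az": 0, "grip": 0.36}, {"x": -0.1, "y": 0.1, "z": 1.3, "ax": 0.004, "ay": 0, "az": 0, "grip": 0.36}, {"x": -0.1, "y": 0.1, "z": 1.6, "ax": 0.004, "ay": 0, "az": 0, "grip": 0.36}]}}

```text
time_s: 7.9
eef_pos: [0.5776, 0.044, 0.1232]
eef_rot: [-0.705, 0.709, -0.002, 0.007]
wrist_force: [-2.2, -10.3, 8.8]
opening: 0.637
```

```bash
python3 - <<'E'
from h import *
delta([.5755,.049,.123])
n="side"
im=vision.camera(n); a=proj(n,[.575,0.04,.11]).astype(int)
cv2.imwrite(f"pics/{n}7.png",cv2.resize(im[a[1]-50:a[1]+50,a[0]-60:a[0]+60],None,fx=6,fy=6,interpolation=2)[:,:,::-1]); print(a-[60,50])
E
```

```text
7.9 pos [0.5776 0.044  0.1232] F [ -2.2 -10.3   8.8] d cm [-0.21  0.02  0.5 ] rot [ 0.005 -0.002  0.007] open 0.637
[257 185]
```

View pics/side7.png

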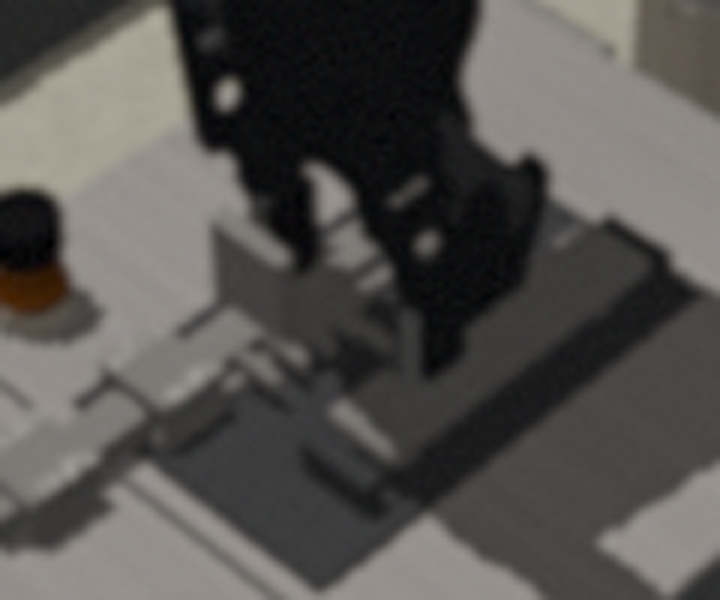

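{"fn": "apply_moves", "kwargs": {"increments": [{"x": -0.1, "y": 0.1, "z": 0.3, "ax": 0.004, "ay": 0, "az": 0.005, "grip": 0.36}, {"x": -0.1, "y": 0.1, "z": 0.5, "ax": 0.004, "ay": 0, "az": 0.005, "grip": 0.36}, {"x": -0.1, "y": 0.1, "z": 0.6, "ax": 0.004, "ay": 0, "az": 0.005, "grip": 0.36}]}}

```text
time_s: 8.32
eef_pos: [0.5777, 0.046, 0.1233]
eef_rot: [-0.704, 0.71, -0.003, 0.006]
wrist_force: [-4.2, -20.1, 8.7]
opening: 0.641
```

{"fn": "apply_moves", "kwargs": {"increments": [{"x": 0, "y": 0.1, "z": 0.4, "ax": 0.004, "ay": 0, "az": 0.005, "grip": 0.36}, {"x": 0, "y": 0.1, "z": 0.6, "ax": 0.004, "ay": 0, "az": 0.005, "grip": 0.36}]}}

```text
time_s: 8.57
eef_pos: [0.5779, 0.0462, 0.1234]
eef_rot: [-0.702, 0.712, -0.006, 0.005]
wrist_force: [-9.4, -28.6, 12.7]
opening: 0.641
```

```bash
python3 - <<'E'
from h import *
delta([.5755,.049,.123])
n="side"
im=vision.camera(n); a=proj(n,[.575,0.04,.11]).astype(int)
cv2.imwrite(f"pics/{n}8.png",cv2.resize(im[a[1]-50:a[1]+50,a[0]-60:a[0]+60],None,fx=6,fy=6,interpolation=2)[:,:,::-1])
p=[ -0.0343,-.0246]
c,s=np.cos(-.0111),np.sin(-.0111);R=np.array([[c,-s],[s,c]])
for b in(.004,.05,.055,.06):
    print(b,[((proj(n,np.r_[R@(np.array(p)+[.064+dx,-.02+b+dy])+[.5758,.0393],.13])-(a-[60,50]))*6).round(0) for dx,dy in((-.016,.008),(.016,.008))])
E
```

```text
8.575 pos [0.5779 0.0462 0.1234] F [ -9.4 -28.6  12.7] d cm [-0.24  0.04  0.28] rot [ 0.013 -0.003 -0.002] open 0.641
0.004 [array([405., 181.]), array([334., 134.])]
0.05 [array([301., 254.]), array([230., 204.])]
0.055 [array([290., 262.]), array([219., 212.])]
0.06 [array([278., 270.]), array([207., 220.])]
```

View pics/side8.png

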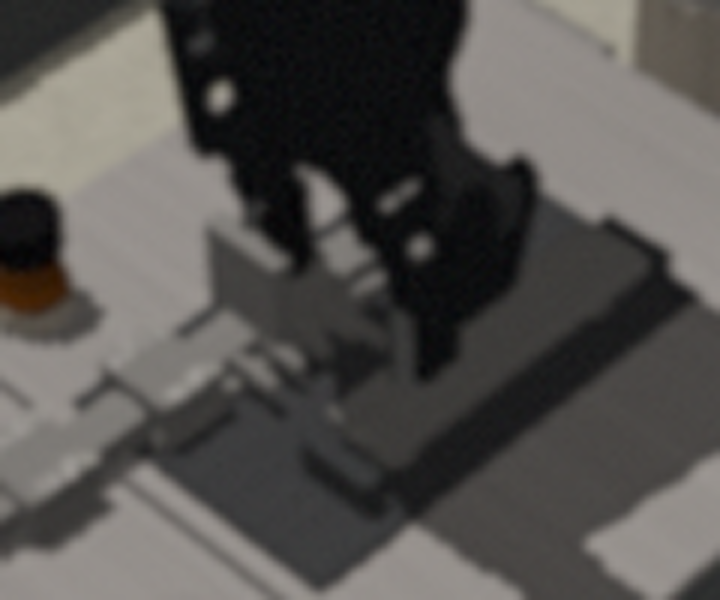

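{"fn": "apply_moves", "kwargs": {"increments": [{"x": 0, "y": 0.05, "z": -0.2, "ax": 0, "ay": 0, "az": 0, "grip": 0.36}, {"x": 0, "y": 0.05, "z": -0.4, "ax": 0, "ay": 0, "az": 0, "grip": 0.36}, {"x": 0, "y": -0.8, "z": -0.4, "ax": 0, "ay": 0, "az": 0, "grip": 0.36}, {"x": 0, "y": -2, "z": -0.5, "ax": 0, "ay": 0, "az": 0, "grip": 0.36}, {"x": 0, "y": -5, "z": -0.5, "ax": 0, "ay": 0, "az": 0, "grip": 0.36}, {"x": 0, "y": -10, "z": -0.5, "ax": 0, "ay": 0, "az": 0, "grip": 0.36}, {"x": 0, "y": -14, "z": -0.5, "ax": 0, "ay": 0, "az": 0, "grip": 0.36}, {"x": 0, "y": -14, "z": -0.5, "ax": 0, "ay": 0, "az": 0, "grip": 0.36}]}}

```text
time_s: 9.62
eef_pos: [0.58, 0.0427, 0.2682]
eef_rot: [-0.702, 0.712, -0.003, 0.007]
wrist_force: [-0.6, 0.6, -0.6]
opening: 0.641
```

```bash
python3 - <<'E'
from h import *
delta([.5755,.049,.123])
for n in("side","top"):
    im=vision.camera(n); a=proj(n,[.575,0.04,.11]).astype(int)
    cv2.imwrite(f"pics/{n}9.png",cv2.resize(im[a[1]-75:a[1]+75,a[0]-100:a[0]+100],None,fx=4,fy=4,interpolation=2)[:,:,::-1])
E
```

```text
9.625 pos [0.58   0.0427 0.2682] F [-0.6  0.6 -0.6] d cm [-0.55 14.5   0.84] rot [ 0.015 -0.003  0.006] open 0.641
```

View pics/side9.png

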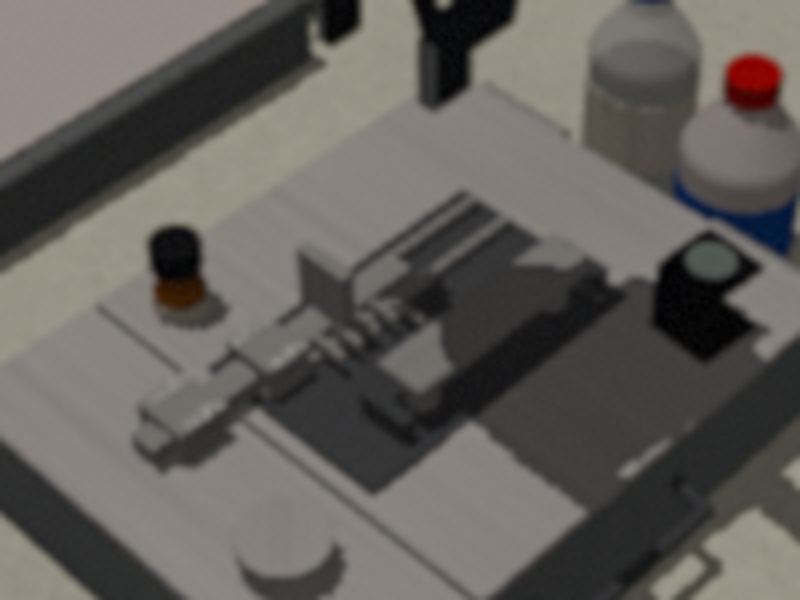

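{"fn": "apply_moves", "kwargs": {"increments": [{"x": -8, "y": -4, "z": -10, "ax": 0, "ay": 0.3, "az": 0, "grip": 0.36}, {"x": -20, "y": -4, "z": -25, "ax": 0, "ay": 0.6, "az": 0, "grip": 0.36}, {"x": -20, "y": -4, "z": -28, "ax": 0, "ay": 0.6, "az": 0, "grip": 0.36}, {"x": -20, "y": -4, "z": -28, "ax": 0, "ay": 0.6, "az": 0, "grip": 0.36}, {"x": -20, "y": -4, "z": -28, "ax": 0, "ay": 0.6, "az": 0, "grip": 0.36}, {"x": -20, "y": -4, "z": -28, "ax": 0, "ay": 0.6, "az": 0, "grip": 0.36}, {"x": -20, "y": -4, "z": -28, "ax": 0, "ay": 0.6, "az": 0, "grip": 0.36}]}}

```text
time_s: 10.6
eef_pos: [0.3721, -0.2349, 0.3064]
eef_rot: [-0.669, 0.678, -0.215, 0.215]
wrist_force: [0.4, 0.5, 0.2]
opening: 0.643
```

```bash
python3 - <<'E'
from h import *
c,s=np.cos(-.0111),np.sin(-.0111);R=np.array([[c,-s],[s,c]])
W=lambda x,y,z:np.r_[R@np.array([x,y])+[.5758,.0393],z]
print(ctrl.get_obs()["wrist_force"].round(1))
for n in("side","top"):
    im=vision.camera(n); a=proj(n,[.575,0.04,.11]).astype(int)-[80,60]
    cv2.imwrite(f"pics/{n}10.png",cv2.resize(im[a[1]:a[1]+120,a[0]:a[0]+160],None,fx=5,fy=5,interpolation=2)[:,:,::-1])
    Z=lambda X:((proj(n,X)-a)*5).round(0)
    for b in(.055,.06): print(n,b,[Z(W(-.0343+.064+dx,-.0246-.02+b+dy,.13)) for dx,dy in((-.016,0),(.016,0),(-.016,.008),(.016,.008))])
    for z in(.11,.102): print(n,z,[Z(W(-.0343+dx,-.0246+dy,z)) for dx,dy in((.014,.06),(-.014,.06),(.014,-.06),(-.014,-.06))])
E
```

```text
[0.4 0.5 0.2]
side 0.055 [array([357., 257.]), array([298., 216.]), array([342., 268.]), array([282., 227.])]
side 0.06 [array([347., 264.]), array([288., 223.]), array([332., 275.]), array([272., 234.])]
side 0.11 [array([375., 376.]), array([430., 416.]), array([594., 214.]), array([649., 249.])]
side 0.102 [array([375., 391.]), array([430., 431.]), array([593., 229.]), array([648., 264.])]
top 0.055 [array([375., 251.]), array([379., 160.]), array([352., 250.]), array([355., 159.])]
top 0.06 [array([360., 251.]), array([364., 160.]), array([337., 250.]), array([341., 159.])]
top 0.11 [array([299., 355.]), array([296., 434.]), array([643., 368.]), array([641., 447.])]
top 0.102 [array([300., 358.]), array([296., 437.]), array([640., 371.]), array([638., 450.])]
```

View pics/side10.png

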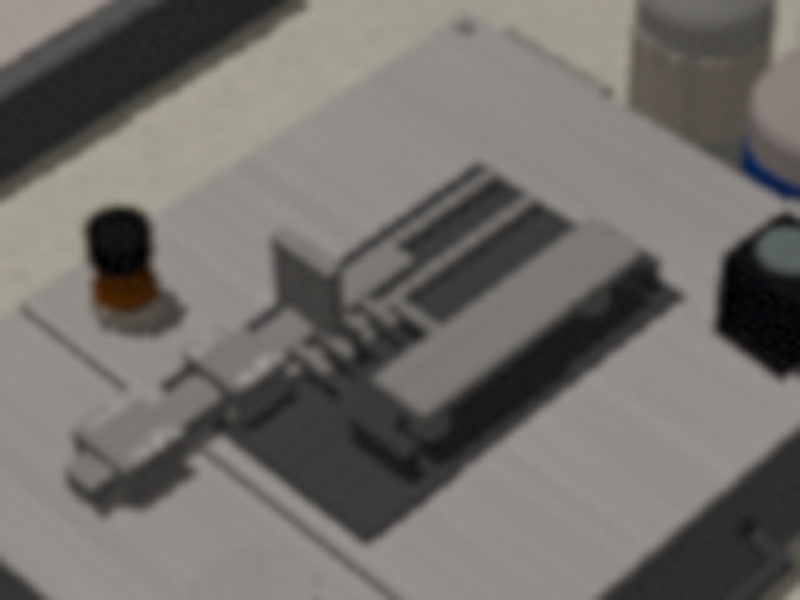

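View pics/top10.png

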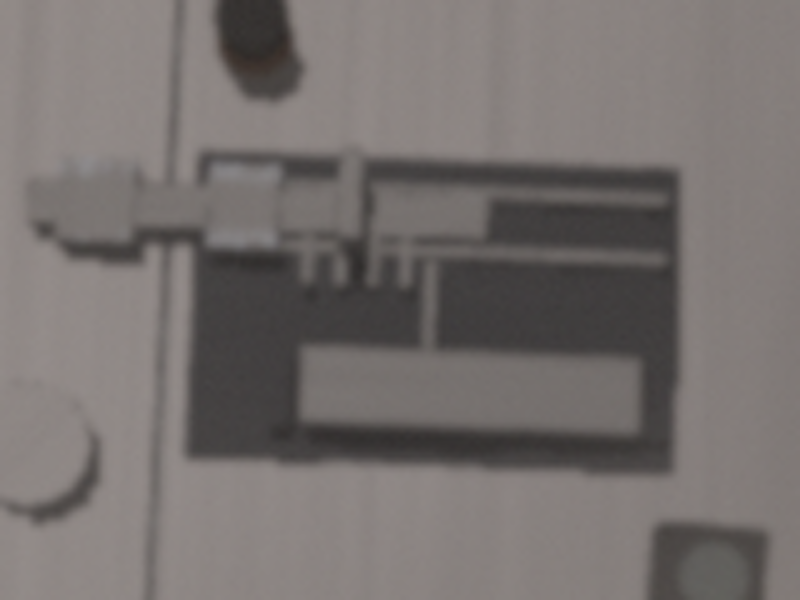

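The bolt is home: the tab sits at top-view columns 338–363, which matches 0.060 (360/337 predicted). The catch is up, with its end corner at side view (375,380) against 376 predicted when up and 391 when down. The tooth stands behind the last rib.

```bash
python3 -c "
from bench import ticket
print(ticket.hand_in())"
```

```text
the job is handed in; nothing more can be done
None
```

The evidence case is locked and the job is handed in, at about 10.7 s on the robot's clock.

**What I did:** One fingertip pressed the catch down to its stop, at about 11 N. With it held down, the other fingertip pushed the tab until the bolt met its stop, where the push rose to about 28 N. I backed the hand off a few millimetres with the catch still down, lifted straight up and moved it away.

**Last checks:**
- **Bolt:** in the top view the tab is where it should be at 0.060 travel, and the tip is through the keeper.
- **Catch:** in the side view it is back up, and its tooth stands behind the last rib.
- **Robot:** the wrist force reads under 1 N, so it is touching nothing.
- **Bystanders:** the jar, tin, magnifier and the two bottles looked undisturbed in the last pictures, judged by eye. I did not look again at the torch or tweezers, but the arm did not go near them.

**Disagreements:**
- The two cameras differ by about 2–3 mm, so I found the contacts by force.
- The gap from the fingertip to the tab was about 13 mm, where I had estimated 8–9 mm.
- Two early move calls were refused as "invalid input", probably because their rows left out some fields. Calls that gave every field worked, and the refused ones moved nothing.

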